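Find and release the latched key

TASK

One of the four white keys on the green switch box of the embroidery bench has been left latched down. Starting from the end with the red stud, tap each key in turn lightly with a fingertip, without pushing it far down. When all four have been tapped, take the finger off the keys, then press the key that was latched all the way down so that it pops up, and leave all four keys up; do not pick anything up, and leave the scissors, tweezers, spool and jar where they are.

Things in the scene. Friction and masses are not known exactly. Their poses are not given: they have to be found in the camera images.
- console: Fixed green switch box, 100 mm (its x) by 250 mm (its y) by 45 mm high, standing on the mat; origin at the centre of its underside. Its y runs along the row of keys towards the end with the red stud; its yaw varies by up to 0.6 rad. The red stud (14 mm across, 3 mm high) is on its top at x = -39, y = +108 mm.
- slot1 (a point): Point on the top face of the switch box (45 mm above the table) at the middle of the first key place, counted from the red-stud end. Places are 55 mm apart.
- slot2 (a point): Point on the top face of the switch box (45 mm above the table) at the middle of the second key place, counted from the red-stud end. Places are 55 mm apart.
- slot3 (a point): Point on the top face of the switch box (45 mm above the table) at the middle of the third key place, counted from the red-stud end. Places are 55 mm apart.
- slot4 (a point): Point on the top face of the switch box (45 mm above the table) at the middle of the fourth key place, counted from the red-stud end. Places are 55 mm apart.
- switch_a: Fixed black bezel, 37 mm square and 3 mm high, of key_a; origin at its centre on the top face of the switch box. It sits at one of the four places (the letters stand in any order along the row). It carries a white cap 30 mm square (25 mm clear between neighbouring caps), whose flat top is 14 mm above the box's top face (59 mm above the table) when the key is up.
- switch_b: Fixed black bezel, 37 mm square and 3 mm high, of key_b; origin at its centre on the top face of the switch box. It sits at one of the four places (the letters stand in any order along the row). It carries a white cap 30 mm square (25 mm clear between neighbouring caps), whose flat top is 14 mm above the box's top face (59 mm above the table) when the key is up.
- switch_c: Fixed black bezel, 37 mm square and 3 mm high, of key_c; origin at its centre on the top face of the switch box. It sits at one of the four places (the letters stand in any order along the row). It carries a white cap 30 mm square (25 mm clear between neighbouring caps), whose flat top is 14 mm above the box's top face (59 mm above the table) when the key is up.
- switch_d: Fixed black bezel, 37 mm square and 3 mm high, of key_d; origin at its centre on the top face of the switch box. It sits at one of the four places (the letters stand in any order along the row). It carries a white cap 30 mm square (25 mm clear between neighbouring caps), whose flat top is 14 mm above the box's top face (59 mm above the table) when the key is up.
- key_a (a joint): How far the cap of switch_a is down, in m: 0 up, 0.005 latched (cap top 9 mm above the box), 0.008 fully pressed. A spring lifts it. An up key starts to move at about 1.5 N, needs about 5.5 N at 6 mm, and if pressed right down to its hard stop (about 6 N) it catches at 5 mm for good. The latched key does not give until about 5 N; pressed right down to its hard stop (another 3 mm, about 6 N; 10 to 15 N makes sure) its catch lets go and it pops up when the finger leaves.
- key_b (a joint): How far the cap of switch_b is down, in m: 0 up, 0.005 latched (cap top 9 mm above the box), 0.008 fully pressed. A spring lifts it. An up key starts to move at about 1.5 N, needs about 5.5 N at 6 mm, and if pressed right down to its hard stop (about 6 N) it catches at 5 mm for good. The latched key does not give until about 5 N; pressed right down to its hard stop (another 3 mm, about 6 N; 10 to 15 N makes sure) its catch lets go and it pops up when the finger leaves.
- key_c (a joint): How far the cap of switch_c is down, in m: 0 up, 0.005 latched (cap top 9 mm above the box), 0.008 fully pressed. A spring lifts it. An up key starts to move at about 1.5 N, needs about 5.5 N at 6 mm, and if pressed right down to its hard stop (about 6 N) it catches at 5 mm for good. The latched key does not give until about 5 N; pressed right down to its hard stop (another 3 mm, about 6 N; 10 to 15 N makes sure) its catch lets go and it pops up when the finger leaves.
- key_d (a joint): How far the cap of switch_d is down, in m: 0 up, 0.005 latched (cap top 9 mm above the box), 0.008 fully pressed. A spring lifts it. An up key starts to move at about 1.5 N, needs about 5.5 N at 6 mm, and if pressed right down to its hard stop (about 6 N) it catches at 5 mm for good. The latched key does not give until about 5 N; pressed right down to its hard stop (another 3 mm, about 6 N; 10 to 15 N makes sure) its catch lets go and it pops up when the finger leaves.
- scissors: Loose embroidery scissors with red loop handles, 155 mm long, 11 mm high, lying on the robot's side of the switch box; origin at the pivot on the table, x towards the points.
- tweezers: Loose steel tweezers with a brass grip, 128 mm long, 9 mm high, lying beyond the switch box; origin mid-length on the table, x towards the points.
- spool: Loose upright spool of gold thread, 40 mm across, 48 mm high, beyond the switch box; origin under its centre.
- jar: Loose upright closed glass jar with brass cap, 44 mm across, 50 mm high, past the end of the switch box away from the red stud; origin under its centre.
Things that resemble listed ones, but are neither listed nor needed, are in the scene too. Of the things like the tweezers, leave any that is blue; of the rest the larger one is meant. What is shaped like the jar but pink is not meant.

How it is judged:
On the way, in this order (a step that is already met when the one before it is completed fails the run):
1. the first key from the red-stud end is touched by a finger (over 0.3 N) (((contact force between the fingers and switch_a above 0.3 N and horizontal distance between switch_a and slot1 below 0.01 m) or (contact force between the fingers and switch_b above 0.3 N and horizontal distance between switch_b and slot1 below 0.01 m) or (contact force between the fingers and switch_c above 0.3 N and horizontal distance between switch_c and slot1 below 0.01 m) or (contact force between the fingers and switch_d above 0.3 N and horizontal distance between switch_d and slot1 below 0.01 m))), for 0.02 s.
2. the second key from the red-stud end is touched by a finger (over 0.3 N) (((contact force between the fingers and switch_a above 0.3 N and horizontal distance between switch_a and slot2 below 0.01 m) or (contact force between the fingers and switch_b above 0.3 N and horizontal distance between switch_b and slot2 below 0.01 m) or (contact force between the fingers and switch_c above 0.3 N and horizontal distance between switch_c and slot2 below 0.01 m) or (contact force between the fingers and switch_d above 0.3 N and horizontal distance between switch_d and slot2 below 0.01 m))), for 0.02 s.
3. the third key from the red-stud end is touched by a finger (over 0.3 N) (((contact force between the fingers and switch_a above 0.3 N and horizontal distance between switch_a and slot3 below 0.01 m) or (contact force between the fingers and switch_b above 0.3 N and horizontal distance between switch_b and slot3 below 0.01 m) or (contact force between the fingers and switch_c above 0.3 N and horizontal distance between switch_c and slot3 below 0.01 m) or (contact force between the fingers and switch_d above 0.3 N and horizontal distance between switch_d and slot3 below 0.01 m))), for 0.02 s.
4. the fourth key from the red-stud end is touched by a finger (over 0.3 N) (((contact force between the fingers and switch_a above 0.3 N and horizontal distance between switch_a and slot4 below 0.01 m) or (contact force between the fingers and switch_b above 0.3 N and horizontal distance between switch_b and slot4 below 0.01 m) or (contact force between the fingers and switch_c above 0.3 N and horizontal distance between switch_c and slot4 below 0.01 m) or (contact force between the fingers and switch_d above 0.3 N and horizontal distance between switch_d and slot4 below 0.01 m))), for 0.02 s.
5. the finger is off all keys, and the latched key is still down (contact force between the fingers and switch_a below 0.05 N and contact force between the fingers and switch_b below 0.05 N and contact force between the fingers and switch_c below 0.05 N and contact force between the fingers and switch_d below 0.05 N and value of joint any of key_a, key_b, key_c, key_d above 0.004 m), for 0.1 s.
6. the latched key has been pressed and has popped up: all four keys are up (value of joint each of key_a, key_b, key_c, key_d below 0.0015 m), for 0.2 s.
At the end, for the whole second after the job is handed in: All four keys are up (each less than 1.5 mm down), and scissors, tweezers, spool and jar are at rest within 15 mm of where they started (all of step 6 and distance of each of scissors, tweezers, spool, jar from where it was at the start of the episode below 0.015 m and linear speed of each of scissors, tweezers, spool, jar below 0.02 m/s); the robot touches nothing.
It fails at once if an up key is pushed more than 6 mm down while another is latched ((value of joint key_a above 0.006 m and value of joint key_b above 0.004 m) or (value of joint key_a above 0.006 m and value of joint key_c above 0.004 m) or (value of joint key_a above 0.006 m and value of joint key_d above 0.004 m) or (value of joint key_b above 0.006 m and value of joint key_a above 0.004 m) or (value of joint key_b above 0.006 m and value of joint key_c above 0.004 m) or (value of joint key_b above 0.006 m and value of joint key_d above 0.004 m) or (value of joint key_c above 0.006 m and value of joint key_a above 0.004 m) or (value of joint key_c above 0.006 m and value of joint key_b above 0.004 m) or (value of joint key_c above 0.006 m and value of joint key_d above 0.004 m) or (value of joint key_d above 0.006 m and value of joint key_a above 0.004 m) or (value of joint key_d above 0.006 m and value of joint key_b above 0.004 m) or (value of joint key_d above 0.006 m and value of joint key_c above 0.004 m)).
It fails at once if the scissors is moved or lifted by more than 15 mm (distance of scissors from where it was at the start of the episode above 0.015 m).
It fails at once if the tweezers is moved or lifted by more than 15 mm (distance of tweezers from where it was at the start of the episode above 0.015 m).
It fails at once if the spool is moved or lifted by more than 15 mm (distance of spool from where it was at the start of the episode above 0.015 m).
It fails at once if the jar is moved or lifted by more than 15 mm (distance of jar from where it was at the start of the episode above 0.015 m).
It also fails if it takes over 45 s, if anything falls off the work surface, if the arm or the gripper's body presses on something with over 40 N, if the wrist force passes 120 N, or if a joint passes its speed limit or range.

ROBOT

A 7-joint arm with a two-finger parallel gripper is mounted at the origin on the work surface. World frame = base frame: x ahead of the robot, y to its left, z up, the work surface at z = 0. Lengths are in m, angles in rad, forces in N, time in s.
With the tool pointing down it reaches from about 0.425 to 0.925 m from the base axis. Payload 6.8 kg.
Tool frame: the origin (TCP) lies at the very end of the fingers, on their centre line; the grasp point (between the pads) lies 19 mm behind it (r.tcp_to_grasp is the distance from the TCP to the grasp point, in m); z points along the fingers, y is the line along which they close (so a half turn about z gives the same grasp; the last joint's range is limited). The gripper opens to 85 mm and grips with 20 to 120 N. Pads are 22 mm wide; open, the fingers measure 114 mm over their backs; the gripper's body (76 mm by 85 mm) begins 54 mm behind the grasp point. The pads swing forward as they close: fully open they stand 13 mm farther back than shut.
Start: joints at [1.069, 0.477, 0.022, 1.555, -0.011, 1.109, -0.083], TCP at [0.259, -0.623, 0.231] pointing down, gripper open.
Joint ranges: [-2.96, 2.96], [-0.34, 2.1], [-1.41, 1.46], [0.24, 2.44], [-1.37, 4.51], [0.17, 1.92], [-2.96, 2.96]. Speed limits (rad/s): [2.39, 2.39, 3.14, 3.14, 3.14, 3.14, 3.14].

INTERFACE

Orientations are given as a rotation vector (axis times angle).
In Python, from bench import r gives the robot as it stands.
- The arm moves only by the tool step_arm, never from a script. Its argument "moves" is a list of rows, each a list of 7 numbers: the shift along the tool's x, y, z in mm, then the turn, a rotation vector about the tool's x, y, z in rad, then the finger opening in mm, from 0 to 85.4. A call has 1 to 8 rows; each row is the pose to reach, as a shift and turn from the pose commanded when the call began, along the tool's axes at that moment; what a row does not reach only later rows make up. A row lasts 1/10 s, in which the tool goes at most 50 mm and 8.59 degrees, less where a joint would pass 70% of its speed; a pose out of reach is approached as far as the arm can. A call with a gripper value outside its range is refused whole. The fingers move at their own pace and stop on an object; "grip_force" is the grip in N (left out, the last holds). Time passes only in rows, so rows that repeat a pose let the fingers close. It gives the time, the measured TCP pose, the force, the opening and the grip force at its end, in the units of the state.
- r.get_obs(): the state, without advancing time (a new reading comes with each control period).
- r.grab_frame(name): name is "scene" or "side" or "wrist"; returns a dict with "image" (480x640x3 uint8, red, green, blue), "depth" (480x640 float32, m along the optical axis (not along the pixel's ray), 0 where there is no reading), "mtx" (3x3 intrinsics, pixels), "rvec" (rotation vector, rad) and "tvec" (3), from world to camera coordinates, as OpenCV has them. Camera axes: x right, y down, z forward; pixel columns grow to the right and rows downward; lengths in m; the calibration is good to about 2 mm. A picture is of the moment at which its call begins.
- r.hand_in(): hands the job in; it is judged then, once.
The state is a dict: "clock": time; "joints": joint angles; "qvel": joint speeds; "tau": joint torques, N m; "tcp_pos": TCP position; "orientation": TCP orientation; "contact_force": force on the tool from outside, world axes, zero at the start; "moment": the same for the moment, N m; "grip_width": finger opening in m; "gripper_force": force on a finger pad.
Only numpy, scipy, OpenCV 4.12 (cv2) and the standard library are available. Lean on these libraries where they do the work, as an engineer would, in place of code of your own. Each camera call takes 0.05 s, during which the arm holds its last target. There are 200 camera calls.

## Working session

There is one attempt and no reset: what is moved stays moved. The work goes in short steps, Python scripts to look and compute and a tool call to move; the robot and the scene stay as the last step left them, time stands still between calls to the robot, and variables do not carry over. Pictures are saved under pics/ and viewed, at most 10 in all, crops included, and the job is handed in when it is done.

Besides the shell and the picture viewer there is one more tool, called after "Emit:" as name(argument=value, ...) on one line, values as JSON. step_arm: Moves the arm, as the interface text tells. Its arguments: {"type":"object","properties":{"moves":{"type":"array","items":{"type":"array","items":{"type":"number"}}},"grip_force":{"type":"number"}},"required":["moves"]}

```bash
mkdir -p pics; python3 - <<'E'
from bench import r
import cv2,numpy as np,pickle
d={}
for n in("scene","side"):
    f=r.grab_frame(n);d[n]=f;cv2.imwrite(f"pics/{n}0.png",f["image"][...,::-1])
pickle.dump(d,open("f0.pkl","wb"))
o=r.get_obs();print(o["clock"],o["tcp_pos"],o["orientation"],o["contact_force"],o["grip_width"])
E
```

```text
0.1 [ 0.25879547 -0.62285868  0.23042136] [-3.07933957e+00 -6.14311543e-01  7.05067434e-04] [-0.33009869 -0.19676795 -1.64840768] 0.0854957446269735
```

View pics/scene0.png

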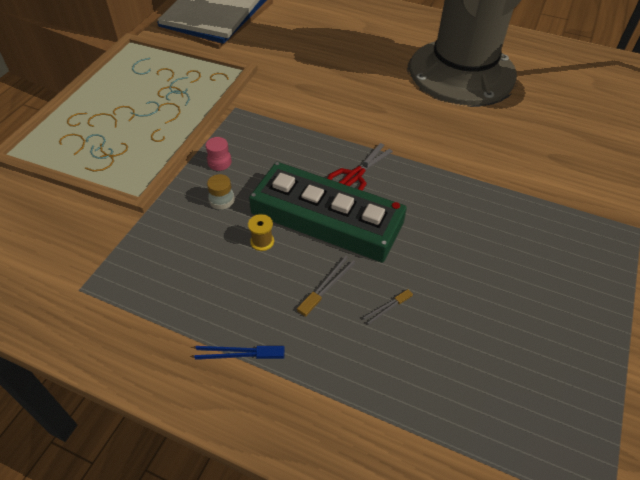

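View pics/side0.png

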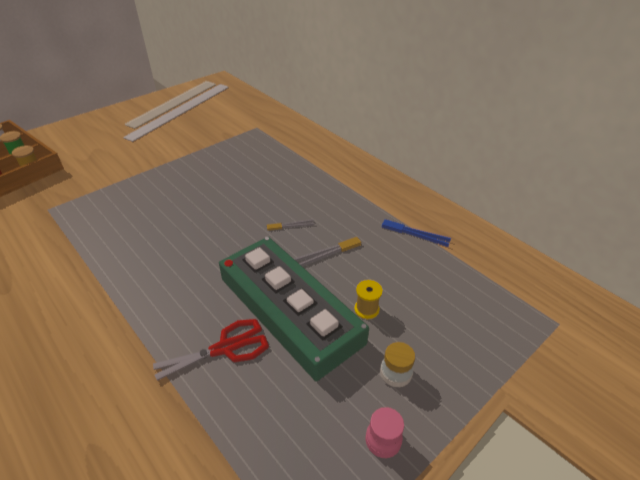

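The scene view shows the box with its red stud at (396,206). Running away from the stud, the keys are at (374,214), (343,203), (313,194) and (284,183). 

Look-alikes in the scene view:
- **Tweezers:** the large brass pair at (325,285) is meant, not the small one at (388,306) or the blue one at (240,352).
- **Jar:** the brass-capped one at (220,192) is meant, not the pink one at (218,155).

The scissors are at (355,170) and the spool at (261,232).

```bash
cat > h.py <<'E'
import cv2,numpy as np
from scipy.spatial.transform import Rotation as R
def P(f): return f["mtx"]@np.c_[cv2.Rodrigues(np.array(f["rvec"],float))[0],np.array(f["tvec"],float).ravel()]
def ray(f,uv,z):
    Rm=cv2.Rodrigues(np.array(f["rvec"],float))[0];t=np.array(f["tvec"],float).ravel()
    c=-Rm.T@t;d=Rm.T@np.linalg.solve(f["mtx"],[uv[0],uv[1],1]);return c+d*(z-c[2])/d[2]
def unproj(f,m):
    v,u=np.nonzero(m);z=f["depth"][v,u];k=z>0;u,v,z=u[k],v[k],z[k]
    Rm=cv2.Rodrigues(np.array(f["rvec"],float))[0];t=np.array(f["tvec"],float).ravel()
    pc=np.linalg.solve(f["mtx"],np.array([u,v,np.ones_like(u)]))*z
    return (Rm.T@(pc-t[:,None])).T
def caps(f,thr=165,box=None):
    """white top blobs inside the hull of the green box"""
    hsv=cv2.cvtColor(f["image"],cv2.COLOR_RGB2HSV)
    g=cv2.inRange(hsv,(60,90,25),(90,255,160))
    n,l,s,_=cv2.connectedComponentsWithStats(cv2.morphologyEx(g,cv2.MORPH_CLOSE,np.ones((5,5))))
    i=1+np.argmax(s[1:,4]);hull=cv2.convexHull(np.argwhere(l==i)[:,::-1].astype(np.int32))
    m=np.zeros_like(g);cv2.fillConvexPoly(m,hull,255)
    w=cv2.inRange(hsv,(0,0,thr),(180,50,255))&m
    n,l,s,c=cv2.connectedComponentsWithStats(w)
    red=(cv2.inRange(hsv,(0,150,80),(8,255,255))|cv2.inRange(hsv,(172,150,80),(180,255,255)))&cv2.dilate(m,np.ones((3,3)))
    return [(c[i],s[i,4],l==i) for i in range(1,n) if s[i,4]>60],hull,red
E
python3 - <<'E'
from h import *;import pickle
d=pickle.load(open("f0.pkl","rb"))
for n,f in d.items():
    cs,hull,red=caps(f)
    print(n,"cam",ray(f,(320,240),0).round(3))
    for c,a,m in cs:
        p=unproj(f,cv2.erode(m.astype(np.uint8),np.ones((3,3))))
        print(c.round(1),a,ray(f,c,.059).round(4),"depth med",np.median(p,0).round(4))
    y,x=np.nonzero(red);print("red",x.mean(),y.mean(),len(x),ray(f,(x.mean(),y.mean()),.047).round(4))
    if n=="scene": im=cv2.resize(f["image"][150:265,240:415],None,fx=4,fy=4,interpolation=cv2.INTER_CUBIC)
cv2.imwrite("pics/crop0.png",im[...,::-1])
E
```

```text
scene cam [ 0.57  -0.095  0.   ]
[286.4 181.7] 94 [ 0.5209 -0.1796  0.059 ] depth med [ 0.5212 -0.179   0.0596]
[315.4 193.7] 98 [ 0.5262 -0.1232  0.059 ] depth med [ 0.5223 -0.1232  0.0544]
[345.3 202.1] 116 [ 0.5232 -0.0706  0.059 ] depth med [ 0.5234 -0.0682  0.0599]
[376.6 213.4] 106 [ 0.5252 -0.0152  0.059 ] depth med [ 0.5272 -0.0129  0.0599]
red 375.35483870967744 196.33870967741936 62 [ 0.4794 -0.033   0.047 ]
side cam [ 0.666 -0.014  0.   ]
[276.7 275.2] 210 [ 0.5215 -0.0787  0.059 ] depth med [ 0.5219 -0.0784  0.0582]
[299.1 298.7] 245 [ 0.5175 -0.1368  0.059 ] depth med [ 0.5207 -0.1328  0.0532]
[323.3 319.9] 277 [ 0.5187 -0.1882  0.059 ] depth med [ 0.5188 -0.1878  0.0583]
red nan nan 0 [nan nan nan]<stdin>:9: RuntimeWarning: Mean of empty slice.
  ret = ret.dtype.type(ret / rcount)
```

View pics/crop0.png

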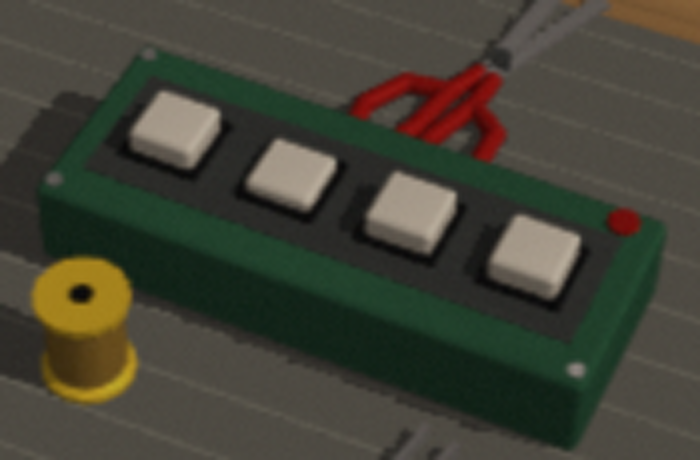

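The third key from the stud reads about 5 mm lower in both views, at 0.054 against 0.0595, so it is the latched one. Next I'll go above the row for a wrist look.

```bash
cat >> h.py <<'E'
def togo(o,p,yaw=None):
    """tool-frame shift (mm) and turn to reach TCP p pointing down; tool y at angle yaw of world"""
    Rt=R.from_rotvec(o["orientation"]);s=Rt.inv().apply(np.array(p)-o["tcp_pos"])*1000
    t=None
    if yaw is not None:
        y=np.array([np.cos(yaw),np.sin(yaw),0]);z=np.array([0,0,-1.]);x=np.cross(y,z)
        t=(Rt.inv()*R.from_matrix(np.c_[x,y,z])).as_rotvec().round(4)
    return s.round(1),t
E
python3 - <<'E'
from h import *;from bench import r
o=r.get_obs();print(R.from_rotvec(o["orientation"]).as_matrix().round(3))
for y in (-.03,1.54,-1.6,3.11):print(togo(o,(.50,-.1,.23),y))
E
```

```text
[[ 0.923  0.384 -0.001]
 [ 0.384 -0.923  0.001]
 [-0.    -0.002 -1.   ]]
(array([ 423.4, -390.3,    1. ]), array([-1.500e-03, -8.000e-04, -1.147e+00]))
(array([ 423.4, -390.3,    1. ]), array([-7.000e-04, -2.200e-03, -2.717e+00]))
(array([ 423.4, -390.3,    1. ]), array([-0.0016,  0.0005,  0.423 ]))
(array([ 423.4, -390.3,    1. ]), array([-9.0000e-04,  1.7000e-03,  1.9962e+00]))
```

Emit:
step_arm(moves=[[33, -30, 0, 0, 0, 0.053, 0], [66, -61, 0, 0, 0, 0.106, 0], [99, -91, 0, 0, 0, 0.159, 0], [132, -122, 0, 0, 0, 0.212, 0], [165, -152, 0, 0, 0, 0.265, 0], [198, -183, 0, 0, 0, 0.318, 0], [231, -213, 0, 0, 0, 0.371, 0], [264, -243, 0, 0, 0, 0.423, 0]])

```text
clock: 0.9
tcp_pos: [0.4098, -0.2958, 0.2312]
orientation: [-3.141, 0.049, 0.0]
contact_force: [0.5, -0.3, 0.2]
grip_width: 0.0005
gripper_force: 0.0
```

```bash
python3 - <<'E'
from h import *;from bench import r
o=r.get_obs();print(o["clock"],o["tcp_pos"],o["contact_force"],o["grip_width"]);print(togo(o,(.50,-.1,.23),-1.6))
E
```

```text
0.9 [ 0.40984343 -0.29580191  0.23116132] [ 0.51716422 -0.33954775  0.22846303] 0.0004647673695294041
(array([  84. , -198.5,    1.1]), array([-0.    ,  0.0002, -0.0022]))
```

Emit:
step_arm(moves=[[18, -42, 0, 0, 0, 0, 0], [36, -85, 0, 0, 0, 0, 0], [54, -127, 0, 0, 0, 0, 0], [72, -170, 0, 0, 0, 0, 0], [84, -198, 0, 0, 0, 0, 0], [84, -198, 0, 0, 0, 0, 0], [84, -198, 0, 0, 0, 0, 0]])

```text
clock: 1.6
tcp_pos: [0.4991, -0.1018, 0.2309]
orientation: [3.141, -0.043, -0.001]
contact_force: [-0.5, 0.0, 0.5]
grip_width: 0.0003
gripper_force: 0.0
```

```bash
python3 - <<'E'
from h import *;from bench import r;import pickle
f=r.grab_frame("wrist");pickle.dump(f,open("w1.pkl","wb"))
cv2.imwrite("pics/w1.png",f["image"][...,::-1])
o=r.get_obs();print(o["tcp_pos"],o["contact_force"])
cs,h,red=caps(f,130)
for c,a,m in cs:
    p=unproj(f,cv2.erode(m.astype(np.uint8),np.ones((5,5))))
    if len(p):print(c.round(1),a,ray(f,c,.059).round(4),np.median(p,0).round(4))
E
```

```text
[ 0.4987694  -0.10295408  0.23094147] [ 0.32935072 -0.58388767 -0.19274925]
[359.2 178.8] 1360 [ 0.5234 -0.1293  0.059 ] [ 0.5225 -0.1297  0.0535]
[427.4 179.4] 1470 [ 0.5215 -0.1837  0.059 ] [ 0.5214 -0.1838  0.0584]
[295.3 189.7] 579 [ 0.516 -0.078  0.059] [ 0.5151 -0.0793  0.0584]
```

View pics/w1.png

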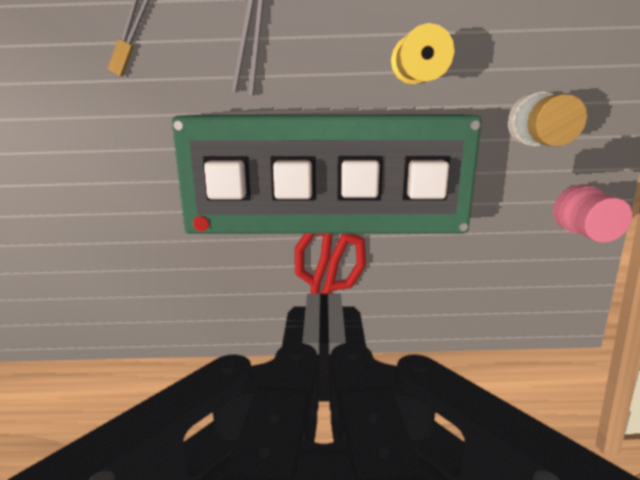

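The wrist view shows the caps at (226,179), (293,178), (359,179) and (427,179), with the stud at (201,224). Cap 3 from the stud is the low one.

```bash
python3 - <<'E'
from h import *;from bench import r;import pickle
f=pickle.load(open("w1.pkl","rb"));o=r.get_obs()
K=[ray(f,uv,z) for uv,z in(((226,179.5),.058),((292.7,179),.058),((359.2,178.8),.0535),((427.4,179.4),.058))]
for k in K:print(k.round(4))
K=np.array(K);i=np.arange(4)
px=np.polyfit(i,K[:,0],1);py=np.polyfit(i,K[:,1],1);print(px,py)
for j in i:print(j+1,togo(o,(np.polyval(px,j),np.polyval(py,j),.075),-1.6))
E
```

```text
[ 0.5256 -0.0228  0.058 ]
[ 0.5245 -0.0762  0.058 ]
[ 0.5224 -0.1298  0.0535]
[ 0.5213 -0.184   0.058 ]
[-0.00150046  0.52569038] [-0.05370526 -0.02266322]
1 (array([ 24.7, -81.1, 155.9]), array([ 0.0005,  0.001 , -0.0005]))
2 (array([ 24.8, -27.4, 155.9]), array([ 0.0005,  0.001 , -0.0005]))
3 (array([ 24.9,  26.3, 155.9]), array([ 0.0005,  0.001 , -0.0005]))
4 (array([ 25.,  80., 156.]), array([ 0.0005,  0.001 , -0.0005]))
```

Emit:
step_arm(moves=[[6, -20, 38, 0, 0, 0, 0], [13, -41, 78, 0, 0, 0, 0], [19, -62, 116, 0, 0, 0, 0], [25, -83, 150, 0, 0, 0, 0], [25, -83, 156, 0, 0, 0, 0], [25, -83, 156, 0, 0, 0, 0], [25, -83, 156, 0, 0, 0, 0]])

```text
clock: 2.35
tcp_pos: [0.5271, -0.0221, 0.0763]
orientation: [3.14, -0.05, 0.002]
contact_force: [-0.1, 0.9, 1.2]
grip_width: -0.0002
gripper_force: 0.0
```

Emit:
step_arm(moves=[[0, 0, 8, 0, 0, 0, 0], [0, 0, 13, 0, 0, 0, 0], [0, 0, 16, 0, 0, 0, 0], [0, 0, 17.5, 0, 0, 0, 0], [0, 0, 17.5, 0, 0, 0, 0], [0, 0, 17.5, 0, 0, 0, 0]])

```text
clock: 2.95
tcp_pos: [0.5268, -0.0202, 0.058]
orientation: [3.141, -0.046, 0.0]
contact_force: [-0.2, -0.9, 2.3]
grip_width: -0.0003
gripper_force: 1.0
```

Emit:
step_arm(moves=[[0, 0, 1, 0, 0, 0, 0], [0, 0, 1.5, 0, 0, 0, 0], [0, 0, 1.5, 0, 0, 0, 0], [0, 0, 1.5, 0, 0, 0, 0]])

```text
clock: 3.35
tcp_pos: [0.5269, -0.0201, 0.0564]
orientation: [3.141, -0.046, 0.0]
contact_force: [-0.4, -1.6, 2.9]
grip_width: 0.0001
gripper_force: 1.6
```

Emit:
step_arm(moves=[[0, 0, -10, 0, 0, 0, 0], [0, 5, -18, 0, 0, 0, 0], [0, 30, -18, 0, 0, 0, 0], [0, 55, -18, 0, 0, 0, 0], [0, 55, -12, 0, 0, 0, 0], [0, 55, -5, 0, 0, 0, 0], [0, 55, -1, 0, 0, 0, 0], [0, 55, 0, 0, 0, 0, 0]])

```text
clock: 4.15
tcp_pos: [0.525, -0.0742, 0.056]
orientation: [-3.141, 0.044, 0.001]
contact_force: [-1.6, -1.0, 3.3]
grip_width: 0.0
gripper_force: 1.8
```

Emit:
step_arm(moves=[[0, 0, 0, 0, 0, 0, 0], [0, 0, 0, 0, 0, 0, 0]])

```text
clock: 4.35
tcp_pos: [0.525, -0.0742, 0.0564]
orientation: [-3.141, 0.044, 0.001]
contact_force: [-1.4, -0.2, 3.0]
grip_width: -0.0003
gripper_force: 1.6
```

Key 2 has been touched at 3 N. Next is key 3, the latched one with its top at 54 mm, so I'll go down gently to about 53.5 mm.

Emit:
step_arm(moves=[[0, 0, -10, 0, 0, 0, 0], [0, 5, -18, 0, 0, 0, 0], [0, 30, -18, 0, 0, 0, 0], [0, 55, -18, 0, 0, 0, 0], [0, 55, -12, 0, 0, 0, 0], [0, 55, -5, 0, 0, 0, 0], [0, 55, 0, 0, 0, 0, 0], [0, 55, 0, 0, 0, 0, 0]])

```text
clock: 5.15
tcp_pos: [0.523, -0.1286, 0.0555]
orientation: [-3.14, 0.043, 0.003]
contact_force: [0.5, 0.3, 0.4]
grip_width: -0.0001
gripper_force: 0.0
```

Emit:
step_arm(moves=[[0, 0, 1.5, 0, 0, 0, 0], [0, 0, 2.3, 0, 0, 0, 0], [0, 0, 2.8, 0, 0, 0, 0], [0, 0, 2.8, 0, 0, 0, 0]])

```text
clock: 5.55
tcp_pos: [0.5237, -0.1293, 0.0539]
orientation: [-3.141, 0.045, -0.0]
contact_force: [-2.2, 2.3, 4.1]
grip_width: -0.0001
gripper_force: 2.3
```

Emit:
step_arm(moves=[[0, 0, -10, 0, 0, 0, 0], [0, 0, -21, 0, 0, 0, 0], [0, 28, -21, 0, 0, 0, 0], [0, 55, -21, 0, 0, 0, 0], [0, 55, -15, 0, 0, 0, 0], [0, 55, -8, 0, 0, 0, 0], [0, 55, -4, 0, 0, 0, 0], [0, 55, -3, 0, 0, 0, 0]])

```text
clock: 6.35
tcp_pos: [0.5219, -0.1842, 0.0563]
orientation: [-3.141, 0.044, 0.001]
contact_force: [-0.4, -1.9, 3.6]
grip_width: -0.0001
gripper_force: 1.7
```

Emit:
step_arm(moves=[[0, 0, 0, 0, 0, 0, 0], [0, 0, 0, 0, 0, 0, 0]])

```text
clock: 6.55
tcp_pos: [0.5218, -0.1842, 0.0567]
orientation: [-3.141, 0.045, 0.001]
contact_force: [-1.0, -0.8, 2.4]
grip_width: -0.0003
gripper_force: 1.5
```

Key 4 has been touched. I'll lift clear, hold, and go back over key 3 before looking.

Emit:
step_arm(moves=[[0, 0, -10, 0, 0, 0, 0], [0, 0, -18, 0, 0, 0, 0], [0, 0, -18, 0, 0, 0, 0], [0, 0, -18, 0, 0, 0, 0], [0, -28, -18, 0, 0, 0, 0], [0, -55, -18, 0, 0, 0, 0], [0, -55, -18, 0, 0, 0, 0], [0, -55, -18, 0, 0, 0, 0]])

```text
clock: 7.35
tcp_pos: [0.5234, -0.1294, 0.0743]
orientation: [-3.141, 0.043, 0.001]
contact_force: [0.5, -0.3, -0.0]
grip_width: 0.0003
gripper_force: 0.0
```

```bash
cat > look.py <<'E'
from h import *;from bench import r;import sys
for n in("scene","side"):
    f=r.grab_frame(n);cv2.imwrite(f"pics/{n}{sys.argv[1]}.png",f["image"][...,::-1])
    for p in((.5265,-.0205),(.525,-.0754),(.523,-.1303),(.5215,-.1852)):
        # median height of depth points within 8 mm of each key centre
        q=unproj(f,f["depth"]>0);k=np.hypot(q[:,0]-p[0],q[:,1]-p[1])<.008
        print(n,k.sum(),np.median(q[k],0).round(4))
o=r.get_obs();print(o["clock"],o["tcp_pos"],o["contact_force"])
E
python3 look.py 1
```

```text
scene 58 [ 0.5264 -0.0199  0.0593]
scene 266 [ 0.5258 -0.0788  0.1731]
scene 92 [ 0.5244 -0.1317  0.0559]
scene 81 [ 0.5222 -0.1845  0.0603]
side 54 [ 0.5266 -0.0202  0.0583]
side 60 [ 0.5251 -0.0759  0.0582]
side 70 [ 0.5227 -0.1304  0.0536]
side 930 [ 0.5216 -0.18    0.395 ]
7.45 [ 0.52329928 -0.13091324  0.0743434 ] [0.07781026 0.43273662 0.4944815 ]
```

Keys 1, 2 and 4 are up, and key 3 is still latched at about 54 mm. Now I'll press key 3 to its stop at about 51 mm.

Emit:
step_arm(moves=[[0, 0, 10, 0, 0, 0, 0], [0, 0, 18, 0, 0, 0, 0], [0, 0, 21, 0, 0, 0, 0], [0, 0, 22.5, 0, 0, 0, 0], [0, 0, 24, 0, 0, 0, 0], [0, 0, 24.5, 0, 0, 0, 0], [0, 0, 24.5, 0, 0, 0, 0]])

```text
clock: 8.15
tcp_pos: [0.523, -0.1306, 0.0511]
orientation: [3.14, -0.047, -0.002]
contact_force: [-5.5, -0.1, 15.8]
grip_width: 0.0001
gripper_force: 8.1
```

Contact is at 15.8 N against the hard stop. I'll lift away.

Emit:
step_arm(moves=[[0, 0, -10, 0, 0, 0, 0], [0, 0, -40, 0, 0, 0, 0], [0, 0, -80, 0, 0, 0, 0], [0, 0, -120, 0, 0, 0, 0], [0, 0, -150, 0, 0, 0, 0], [0, 0, -150, 0, 0, 0, 0], [0, 0, -150, 0, 0, 0, 0], [0, 0, -150, 0, 0, 0, 0]])

```text
clock: 8.95
tcp_pos: [0.5225, -0.1298, 0.1986]
orientation: [-3.141, 0.046, 0.004]
contact_force: [-0.3, -0.1, -0.2]
grip_width: -0.0002
gripper_force: 0.0
```

```bash
python3 look.py 2
```

```text
scene 59 [ 0.5267 -0.02    0.0597]
scene 162 [ 0.5256 -0.076   0.2916]
scene 112 [ 0.526  -0.1321  0.2275]
scene 90 [ 0.523  -0.1836  0.1759]
side 54 [ 0.5266 -0.0207  0.0581]
side 80 [ 0.523  -0.0763  0.0586]
side 81 [ 0.5229 -0.1307  0.0584]
side 301 [ 0.5213 -0.1856  0.2894]
9.05 [ 0.52254084 -0.12976945  0.19846859] [-0.30865168 -0.41428558 -0.15711592]
```

View pics/side2.png

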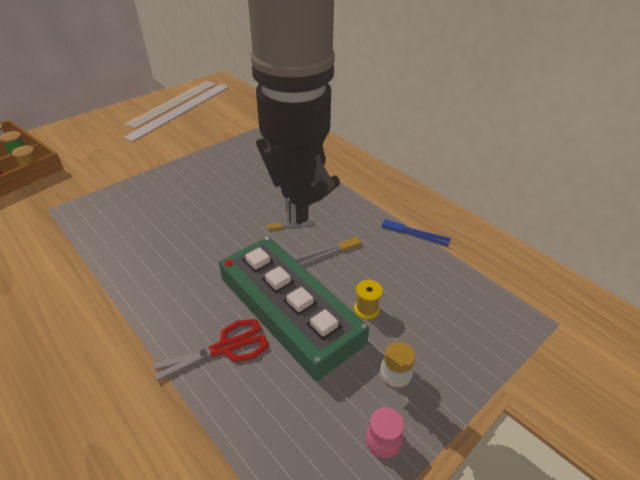

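The picture shows all four caps up, with key 3 at (300,299) now reading 58.4 mm like its neighbours. The loose things have not moved, and the arm is clear.

```bash
python3 -c "
from bench import r
print(r.hand_in())"
```

```text
the job is handed in; nothing more can be done
None
```

I tapped all four keys in order from the red stud, then pressed the latched third key down to its stop; it popped up, all four keys are up, the loose things look unmoved, and the job is handed in with no verdict shown.

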